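# Set the stock tags on a jeweller's bench rack

### The arm

A 6-joint arm with a two-finger parallel gripper is mounted at the origin on the work surface. World frame = base frame: x ahead of the robot, y to its left, z up, the work surface at z = 0. Lengths are in mm, angles in rad, forces in N, time in s.
With the tool pointing down it reaches from about 325 to 925 mm from the base axis. Payload 3.1 kg.
Tool frame: the origin (TCP) lies at the centre of the arm's flange, where the gripper is bolted on; the fingertips stand 173 mm ahead of it and the grasp point (between the pads) lies 155 mm ahead of it; y points along the fingers, z is the direction in which the jaws open and shut, and the axes are right-handed (so a half turn about y gives the same grasp; the last joint's range is limited). The gripper opens to 85 mm and grips with 20 to 120 N. Pads are 22 mm wide; open, the fingers measure 114 mm over their backs; the gripper's body (76 mm by 85 mm) begins 54 mm behind the grasp point. The pads swing forward as they close: fully open they stand 13 mm farther back than shut.
Start: joints at [-1.399, 0.217, 1.613, -0, 1.311, -0.112], TCP at [175.025, -600.006, 404.7] pointing down, gripper open.
Joint ranges: [-2.75, 2.75], [-0.78, 2.1], [0.31, 2.55], [-1.13, 4.27], [0.13, 2.63], [-2.58, 2.58]. Speed limits (rad/s): [2.79, 2.79, 3.14, 3.14, 3.14, 3.14].

### API

Orientations are given as a 3x3 rotation matrix whose columns are the frame's x, y, z axes.
In Python, from cell import arm gives the robot as it stands.
- The arm moves only by the shell command python3 -m jog 'ROWS' [FORCE]. ROWS is JSON, a list of rows, each a list of 5 numbers: the finger opening in cm, from 0 to 8.54, then the shift along the world's x, y, z in cm, then the turn about the world's z in degrees. In form: [[grip, x, y, z, roll], ...]. A call has 1 to 10 rows; each row is the pose to reach, as a shift and turn from the pose commanded when the call began; what a row does not reach only later rows make up. A row lasts 1/8 s, in which the tool goes at most 62.5 mm and 10.7 degrees, less where a joint would pass 70% of its speed; a pose out of reach is approached as far as the arm can. A call with a gripper value outside its range is refused whole. The fingers move at their own pace and stop on an object; FORCE is the grip in N (left out, the last holds). Time passes only in rows, so rows that repeat a pose let the fingers close. It gives the time, the measured TCP pose, the force and the opening at its end, in the units of the state.
- arm.state(): the state, without advancing time (a new reading comes with each control period).
- arm.capture(name): name is "scene" or "top" or "wrist"; returns the picture (400x640x3 uint8, red, green, blue); there is no depth.
- arm.get_calibration(name): a dict with "vfov" (degrees; the focal length in pixels is half the picture's height over the tangent of half this angle, whatever the lens; pixels are square), "cx", "cy" (the principal point, pixels), "k1" (the pictures are not rectified: a ray, as slopes to the right and down, at radius r is drawn at 1 + k1 r^2 times it, then the intrinsics apply), "world_from_camera" (4x4, takes a point from camera to world coordinates). Camera axes: x right, y down, z forward; pixel columns grow to the right and rows downward; lengths in mm; the calibration is good to about 2 mm. A picture is of the moment at which its call begins: read the wrist's pose just before it. get_calibration takes no time and is no camera call; for the wrist camera it gives the pose at the moment of the call.
- arm.finish_job(): hands the job in, once; it reports no verdict.
The state is a dict: "time": time; "joint_pos": joint angles; "joint_velocities": joint speeds; "joint_efforts": joint torques, N m; "tcp_pos": TCP position; "ee_rot": TCP orientation; "wrist_force": force on the tool from outside, world axes, zero at the start; "torque": the same for the moment, N m; "opening": finger opening in mm.
Only numpy, scipy, OpenCV 4.12 (cv2) and the standard library are available. Lean on these libraries where they do the work, as an engineer would, in place of code of your own. Each camera call takes 0.05 s, during which the arm holds its last target. There are 200 camera calls.

### The job

Set the stock tags on the bench rack so that only the full bins show the disc face of their tag, and the empty bins show the bar face: two of the four tags are wrong, so push each of those gently with a fingertip just past upright so that it drops onto its other side, without pinching it or forcing it against its stop. Leave the tags that are already right, the bins and the things around the rack as they are.

Things in the scene. Friction and masses are not known exactly. Their poses are not given: they have to be found in the camera images.
- board: Fixed wooden rack board lying on the bench, 190 x 370 x 12 mm; origin at the centre of its underside. Its y axis runs along the row of four tags (parallel to their hinges), its x axis points from the tag row to the bin row, that is, roughly away from the robot; z up.
- tag_a (a joint): Hinge angle of a stock tag, a free-swinging 35 g aluminium plate. 0 = leans 45 degrees to the robot's side (board -x), showing upward the face with a black raised bar; 0.785 = upright; 1.571 = leans 45 degrees to the bins' side (board +x), showing upward the face with a black raised disc 28 mm across. Once past upright it falls by itself onto the stop of that side and stays there.
- tag_a_hinge (a point): Middle of the hinge line of tag a, 62 mm above the bench, on a fixed bracket; axes as the board's.
- tag_a_edge (a point): Middle of the free upper edge of tag a (moves with the tag). The plate is 50 mm wide, 4 mm thick and hinged at its lower edge, 52 mm below this one: at rest this point is 37 mm above the hinge and 37 mm to the robot's or the bins' side of it.
- tag_a_place (a point): Centre of the place for the bin that tag a speaks for, 90 mm from its hinge along the board's +x, directly behind the tag; the four places are 85 mm apart.
- tag_b (a joint): Hinge angle of a stock tag, a free-swinging 35 g aluminium plate. 0 = leans 45 degrees to the robot's side (board -x), showing upward the face with a black raised bar; 0.785 = upright; 1.571 = leans 45 degrees to the bins' side (board +x), showing upward the face with a black raised disc 28 mm across. Once past upright it falls by itself onto the stop of that side and stays there.
- tag_b_hinge (a point): Middle of the hinge line of tag b, 62 mm above the bench, on a fixed bracket; axes as the board's.
- tag_b_edge (a point): Middle of the free upper edge of tag b (moves with the tag). The plate is 50 mm wide, 4 mm thick and hinged at its lower edge, 52 mm below this one: at rest this point is 37 mm above the hinge and 37 mm to the robot's or the bins' side of it.
- tag_b_place (a point): Centre of the place for the bin that tag b speaks for, 90 mm from its hinge along the board's +x, directly behind the tag; the four places are 85 mm apart.
- tag_c (a joint): Hinge angle of a stock tag, a free-swinging 35 g aluminium plate. 0 = leans 45 degrees to the robot's side (board -x), showing upward the face with a black raised bar; 0.785 = upright; 1.571 = leans 45 degrees to the bins' side (board +x), showing upward the face with a black raised disc 28 mm across. Once past upright it falls by itself onto the stop of that side and stays there.
- tag_c_hinge (a point): Middle of the hinge line of tag c, 62 mm above the bench, on a fixed bracket; axes as the board's.
- tag_c_edge (a point): Middle of the free upper edge of tag c (moves with the tag). The plate is 50 mm wide, 4 mm thick and hinged at its lower edge, 52 mm below this one: at rest this point is 37 mm above the hinge and 37 mm to the robot's or the bins' side of it.
- tag_c_place (a point): Centre of the place for the bin that tag c speaks for, 90 mm from its hinge along the board's +x, directly behind the tag; the four places are 85 mm apart.
- tag_d (a joint): Hinge angle of a stock tag, a free-swinging 35 g aluminium plate. 0 = leans 45 degrees to the robot's side (board -x), showing upward the face with a black raised bar; 0.785 = upright; 1.571 = leans 45 degrees to the bins' side (board +x), showing upward the face with a black raised disc 28 mm across. Once past upright it falls by itself onto the stop of that side and stays there.
- tag_d_hinge (a point): Middle of the hinge line of tag d, 62 mm above the bench, on a fixed bracket; axes as the board's.
- tag_d_edge (a point): Middle of the free upper edge of tag d (moves with the tag). The plate is 50 mm wide, 4 mm thick and hinged at its lower edge, 52 mm below this one: at rest this point is 37 mm above the hinge and 37 mm to the robot's or the bins' side of it.
- tag_d_place (a point): Centre of the place for the bin that tag d speaks for, 90 mm from its hinge along the board's +x, directly behind the tag; the four places are 85 mm apart.
- full_1_centre (a point): A full bin: packed with nine reddish rubber polishing wheels on end, steel stubs 2 mm above the rim. White loose open plastic tray 66 x 66 x 30 mm, 160 g, standing on the board (rim 42 mm above the bench); this point is its centre, half-way up. It stands at one of the four places.
- full_2_centre (a point): A full bin: packed with nine reddish rubber polishing wheels on end, steel stubs 2 mm above the rim. White loose open plastic tray 66 x 66 x 30 mm, 160 g, standing on the board (rim 42 mm above the bench); this point is its centre, half-way up. It stands at one of the four places.
- empty_1_centre (a point): An empty bin: bare inside. White loose open plastic tray 66 x 66 x 30 mm, 160 g, standing on the board (rim 42 mm above the bench); this point is its centre, half-way up. It stands at one of the four places.
- empty_2_centre (a point): An empty bin: bare inside. White loose open plastic tray 66 x 66 x 30 mm, 160 g, standing on the board (rim 42 mm above the bench); this point is its centre, half-way up. It stands at one of the four places.
- tub_centre (a point): Bystander: loose white tub with lid, 58 mm across, 62 mm tall, at the board's left (+y) end; its centre.
- driver: Bystander: loose red-handled screwdriver lying on the bench between robot and board, its length within about 30 degrees of the row's direction; origin on its underside.
- mandrel_centre (a point): Bystander: loose steel ring mandrel, a 90 mm tall cone on a 44 mm foot, standing at the board's right (-y) end; its centre.
Not all that is in view belongs to the job. Leave any green look-alike of the part that bears empty_1_centre alone.

How it is judged:
By the outcome, as a careful person would: the job done as asked, in the order asked, and still so for the second after the job is handed in, with the robot touching nothing.
It also fails if it takes over 35 s, if anything falls off the work surface, if the arm or the gripper's body presses on something with over 40 N, if the wrist force passes 120 N, or if a joint passes its speed limit or range.

## Working session

There is one attempt and no reset: what is moved stays moved. The work goes in short steps, Python scripts to look and compute and a shell command to move; the robot and the scene stay as the last step left them, time stands still between calls to the robot, and variables do not carry over. Pictures are saved under pics/ and viewed, about 8 in all and at most 12, crops included, and the job is handed in when it is done.

```bash
mkdir -p pics; cat > h.py <<'E'
from cell import arm
import numpy as np, cv2
def snap(cam,name):
    im=arm.capture(cam); cv2.imwrite('pics/'+name,im[:,:,::-1]); return im
def ray(cal,u,v):
    f=200/np.tan(np.radians(cal['vfov']/2))
    d=np.array([(u-cal['cx'])/f,(v-cal['cy'])/f]); s=d.copy()
    for _ in range(20): s=d/(1+cal['k1']*(s@s))
    M=np.array(cal['world_from_camera']); return M[:3,3],M[:3,:3]@np.r_[s,1]
def onz(cal,u,v,z):
    o,r=ray(cal,u,v); return o+r*(z-o[2])/r[2]
def proj(cal,p):
    f=200/np.tan(np.radians(cal['vfov']/2))
    M=np.array(cal['world_from_camera']); c=M[:3,:3].T@(np.array(p)-M[:3,3]); s=c[:2]/c[2]
    s=s*(1+cal['k1']*(s@s)); return s*f+[cal['cx'],cal['cy']]
E
python3 - <<'E'
from h import *
for c in('top','scene'):
    snap(c,c+'1.png'); k=arm.get_calibration(c); print(c,k)
print(arm.state())
E
```

```text
top {'vfov': 56.384365691900925, 'cx': 317.3671650411488, 'cy': 196.63508964829913, 'k1': -0.007932455595853437, 'world_from_camera': array([[ 1.99793673e-02, -9.88739234e-01,  1.48308977e-01,
         4.21465747e+02],
       [-9.99768930e-01, -2.09345209e-02, -4.88191241e-03,
         4.20559303e+01],
       [ 7.93171571e-03, -1.48177170e-01, -9.88929024e-01,
         7.97240937e+02],
       [ 0.00000000e+00,  0.00000000e+00,  0.00000000e+00,
         1.00000000e+00]])}
scene {'vfov': 44.744488210708, 'cx': 312.4139936673541, 'cy': 194.1734446506498, 'k1': -0.14654874889390615, 'world_from_camera': array([[ 6.82241285e-01,  5.24886679e-01, -5.08960513e-01,
         1.05123555e+03],
       [ 7.31126694e-01, -4.90519826e-01,  4.74177242e-01,
        -4.45499526e+02],
       [-7.65904253e-04, -6.95617908e-01, -7.18411539e-01,
         7.99258129e+02],
       [ 0.00000000e+00,  0.00000000e+00,  0.00000000e+00,
         1.00000000e+00]])}
{'time': 0.1, 'joint_pos': array([-1.39918902e+00,  2.17714070e-01,  1.61476965e+00, -1.27116471e-05,
        1.31128913e+00, -1.12181441e-01]), 'joint_velocities': array([ 0.00013523, -0.00292068, -0.00340215,  0.00013566,  0.00043116,
        0.00017134]), 'joint_efforts': array([-7.44950594e-04, -3.98076189e+01, -3.04969239e+01, -1.38064474e-04,
        4.27718347e-03, -8.11455777e-06]), 'tcp_pos': array([ 174.96714973, -599.64284227,  403.47859733]), 'ee_rot': array([[-9.60000630e-01, -3.84410777e-04,  2.79997576e-01],
       [-2.79997744e-01,  2.14608180e-03, -9.59998259e-01],
       [-2.31864025e-04, -9.99997623e-01, -2.16787403e-03]]), 'wrist_force': array([-0.08060227, -1.02201026,  0.70263479]), 'torque': array([-0.01164858, -0.04266108,  0.00463962]), 'opening': 85.51442840686995}
```

View pics/top1.png

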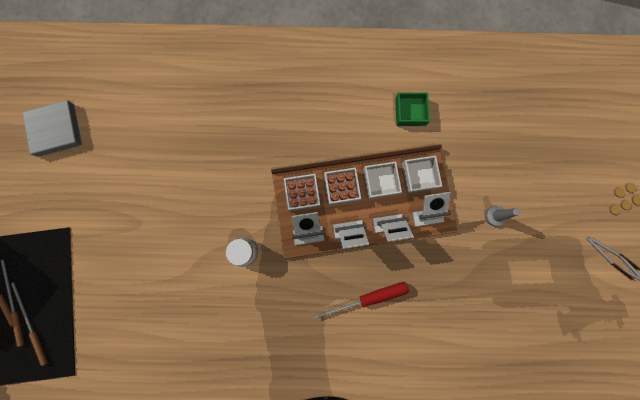

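View pics/scene1.png

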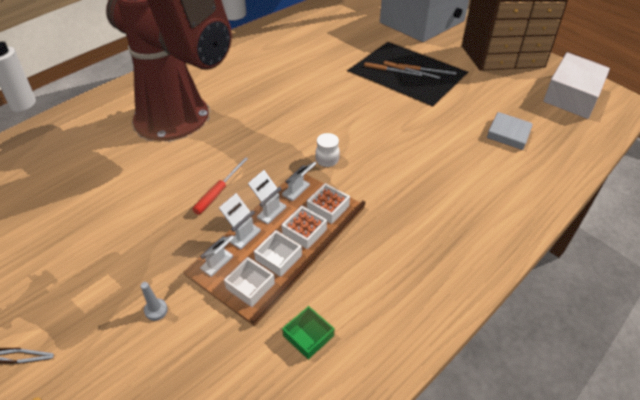

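Top view: bins from left (+y) to right are full, full, empty, empty, at about (302,191), (342,186), (383,180), (422,174). The tags show disc, bar, bar, disc. So the 2nd tag needs to go bar→disc (push +x) and the 4th disc→bar (push −x). The scene view agrees.

```bash
python3 - <<'E'
from h import *
for c,b in(('top',(265,140,465,265)),('scene',(180,150,370,330))):
    im=cv2.imread(f'pics/{c}1.png'); x0,y0,x1,y1=b
    cv2.imwrite(f'pics/{c}crop.png',cv2.resize(im[y0:y1,x0:x1],None,fx=4 if c=='top' else 3.3,fy=4 if c=='top' else 3.3,interpolation=cv2.INTER_CUBIC))
E
```

```text
(no output)
```

View pics/topcrop.png

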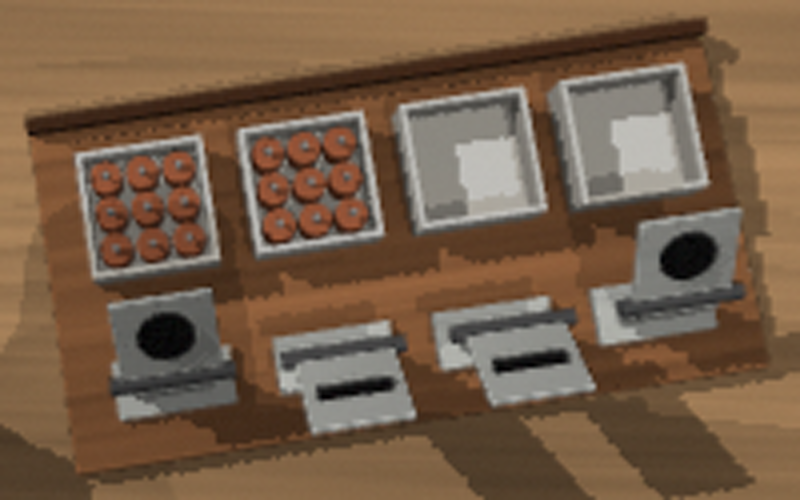

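The crop shows the four dark hinge rods (z=62) centred at crop pixels (172,376), (344,349), (513,324), (681,299). I'll fit the row from these.

```bash
python3 - <<'E'
from h import *
k=arm.get_calibration('top')
P=lambda x,y,z: onz(k,265+(x-1.5)/4,140+(y-1.5)/4,z)
H=np.array([P(x,y,62) for x,y in((172,376),(344,349),(513,324),(681,299))])
print(H.round(1)); 
t=np.array([1.5,.5,-.5,-1.5])*85; c=H.mean(0)
ay=(H*t[:,None]).sum(0); ay/=np.linalg.norm(ay); ax=np.array([ay[1],-ay[0],0])
print('ax',ax,'ay',ay,'yawdeg',np.degrees(np.arctan2(ax[1],ax[0])),'spacing',np.linalg.norm(np.diff(H,axis=0),axis=1))
Hf=c+t[:,None]*ay; print(Hf.round(1))
e2=Hf[1]-37*ax+[0,0,37]; e4=Hf[3]+37*ax+[0,0,37]
m2=[P(300,420,99),P(413,408,99)]; m2=[P(312,433,99),P(415,417,99)]
print('edge2 pred',e2,'meas',np.mean(m2,0)); m4=[P(637,222,99),P(741,209,99)]; print('edge4',e4,np.mean(m4,0))
# bins row check
B=[P(x,y,42) for x,y in((148,209),(311,184),(471,160),(630,136))]
for h,b in zip(Hf,B): print('bin err',(b-h)@ax,(b-h)@ay)
ks=arm.get_calibration('scene')
for h in Hf: print('scene', proj(ks,h))
print('wrist',arm.get_calibration('wrist'))
E
```

```text
[[ 457.9   56.1   62. ]
 [ 472.9  -28.3   62. ]
 [ 486.9 -111.8   62. ]
 [ 501.1 -195.5   62. ]]
ax [0.9856588  0.16875051 0.        ] ay [-0.16875051  0.9856588   0.        ] yawdeg 9.715179078862109 spacing [85.69129677 84.69706531 84.86872909]
[[ 458.2   55.8   62. ]
 [ 472.5  -28.    62. ]
 [ 486.9 -111.8   62. ]
 [ 501.2 -195.6   62. ]]
edge2 pred [436.05647107 -34.23486665  99.        ] meas [435.21753357 -34.08435956  99.        ]
edge4 [ 537.68280896 -189.3093244    99.        ] [ 537.01975164 -188.45715452   99.        ]
bin err 87.03071568929059 0.31879392629826786
bin err 87.54174050472061 0.5789417126087468
bin err 87.77030122021162 1.854753193457611
bin err 88.07986301467702 3.0121809703054305
scene [295.36337151 174.03680059]
scene [270.15187644 196.21371417]
scene [242.66104743 220.45239566]
scene [212.73154035 246.91086574]
wrist {'vfov': 60.88801757164705, 'cx': 314.9043705371596, 'cy': 199.69782452264707, 'k1': -0.07051802701508215, 'world_from_camera': array([[ 2.79981268e-01, -9.23364793e-01, -2.62693640e-01,
         2.42046115e+02],
       [-9.60003216e-01, -2.69886682e-01, -7.45319041e-02,
        -5.79695975e+02],
       [-2.07737877e-03,  2.73054276e-01, -9.61996386e-01,
         3.72843174e+02],
       [ 0.00000000e+00,  0.00000000e+00,  0.00000000e+00,
         1.00000000e+00]])}
```

View pics/scenecrop.png

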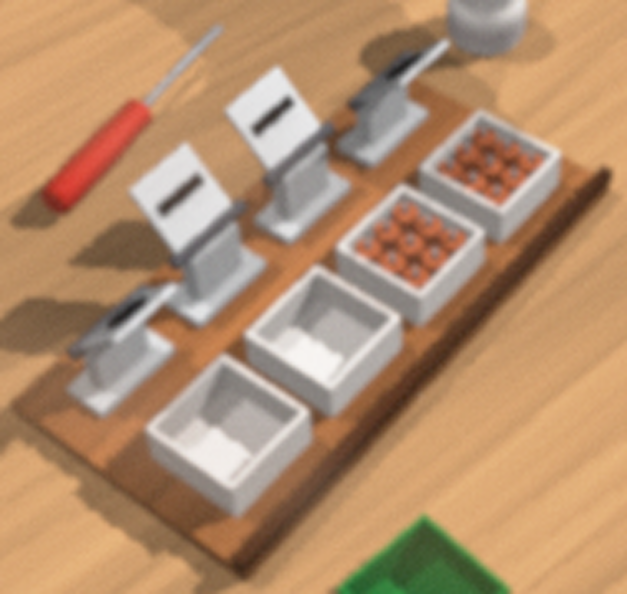

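The scene view agrees on the bins and tag faces. Both edge predictions match the pixels within 1 mm. Next I move over the bin side of tag 4 with closed, aligned fingers, staying high.

```bash
python3 -m jog '[[0,4,4,0,-2],[0,8,8.5,0,-4],[0,12.1,13,0,-6.6],[0,16.5,17.6,0,-6.6],[0,21,22.4,0,-6.6],[0,25.4,27.2,0,-6.6],[0,29.8,32,0,-6.6],[0,34.3,36.8,0,-6.6],[0,38.7,41.5,0,-6.6],[0,38.7,41.5,-3,-6.6]]' 20
```

```text
time: 1.35
tcp_pos: [565.0, -182.3, 377.1]
ee_rot: [[-0.985, 0.007, 0.172], [-0.172, -0.002, -0.985], [-0.006, -1.0, 0.003]]
wrist_force: [-1.2, -0.9, -0.2]
opening: -0.3
```

```bash
python3 -m jog '[[0,0,0,-4,0],[0,0,0,-8,0],[0,0,0,-11.2,0],[0,0,0,-11.2,0],[0,0,0,-11.2,0]]' && python3 - <<'E'
from h import *
s=arm.state(); print(s['tcp_pos'],s['wrist_force'])
a=snap('scene','s2.png'); b=snap('wrist','w2.png')
k=arm.get_calibration('scene')
t=s['tcp_pos']
for d in(160,173,186): print(d,proj(k,t-[0,0,d]))
A=cv2.resize(a[130:330,130:380],None,fx=2,fy=2,interpolation=cv2.INTER_CUBIC)
B=cv2.resize(b,(640,400))[:,:]
o=np.zeros((800-200,780,3),np.uint8); o[:400,:500]=A; o[400:,:320]=cv2.resize(b,(320,200)); cv2.imwrite('pics/c2.png',o[:,:,::-1])
E
```

```text
time: 1.98
tcp_pos: [562.5, -185.3, 263.7]
ee_rot: [[-0.986, 0.001, 0.168], [-0.168, -0.001, -0.986], [-0.001, -1.0, 0.001]]
wrist_force: [-0.3, 0.1, 0.4]
opening: -0.1
[ 562.495332   -185.25627347  263.70755418] [-0.32680801  0.13853181  0.43873183]
160 [233.38304038 249.3870992 ]
173 [234.24436544 253.74543894]
186 [235.08912038 258.0088359 ]
```

View pics/c2.png

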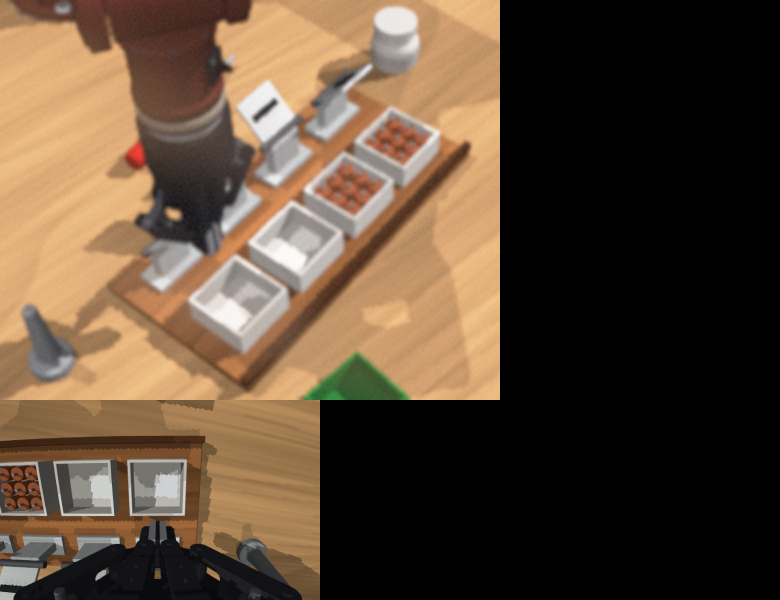

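The fingertip is at about scene pixel (236,256), which matches z≈88, behind tag 4 and above the bin rim. I'll lower it 4 mm and push toward the robot, slowing near upright.

```bash
python3 -m jog '[[0,0,0,-0.4,0],[0,-0.79,-0.14,-0.4,0],[0,-1.58,-0.27,-0.4,0],[0,-2.37,-0.41,-0.4,0],[0,-3.06,-0.52,-0.4,0],[0,-3.55,-0.61,-0.4,0],[0,-4.04,-0.69,-0.4,0],[0,-4.44,-0.76,-0.4,0],[0,-4.83,-0.83,-0.4,0],[0,-5.13,-0.88,-0.4,0]]' && python3 - <<'E'
from h import *
a=snap('top','t3.png'); b=snap('scene','s3.png')
o=np.vstack([cv2.resize(a[140:265,265:465],None,fx=2.4,fy=2.4),cv2.resize(b[170:290,170:370],None,fx=2.4,fy=2.4)]); cv2.imwrite('pics/c3.png',o[:,:,::-1])
E
```

```text
time: 3.32
tcp_pos: [510.5, -193.8, 258.7]
ee_rot: [[-0.986, -0.0, 0.168], [-0.168, 0.0, -0.986], [0.0, -1.0, -0.0]]
wrist_force: [-0.2, -0.7, -0.2]
opening: 0.3
```

View pics/c3.png

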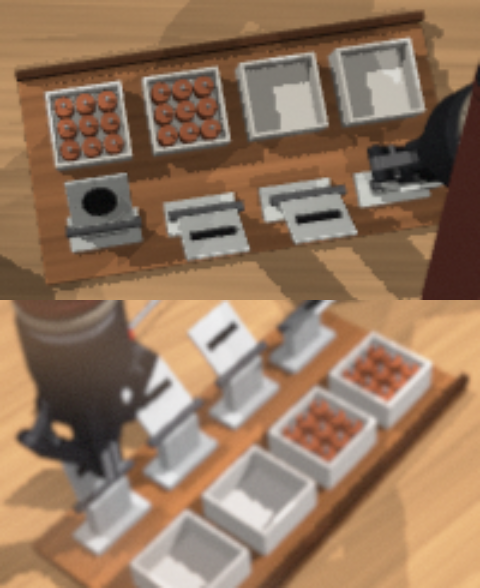

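The arm hides tag 4. By the numbers the finger front is about 1.5 mm past the hinge line. I'll go 5 mm further, then back off and look.

```bash
python3 -m jog '[[0,-0.2,-0.03,0,0],[0,-0.4,-0.07,0,0],[0,-0.6,-0.1,0,0],[0,-0.6,-0.1,0,0],[0,1.5,0.25,0,0],[0,1.5,0.25,5,0],[0,1.5,0.25,10,0],[0,-3,0.25,12,0],[0,-8,4,12,0],[0,-13,9,12,0]]' && python3 - <<'E'
from h import *
a=snap('top','t4.png'); b=snap('scene','s4.png')
o=np.vstack([cv2.resize(a[140:265,265:465],None,fx=2.4,fy=2.4),cv2.resize(b[170:290,170:370],None,fx=2.4,fy=2.4)]); cv2.imwrite('pics/c4.png',o[:,:,::-1])
E
```

```text
time: 4.68
tcp_pos: [385.2, -109.2, 379.2]
ee_rot: [[-0.986, 0.001, 0.166], [-0.166, -0.0, -0.986], [-0.001, -1.0, 0.0]]
wrist_force: [-0.4, 0.4, 0.5]
opening: -0.4
```

View pics/c4.png

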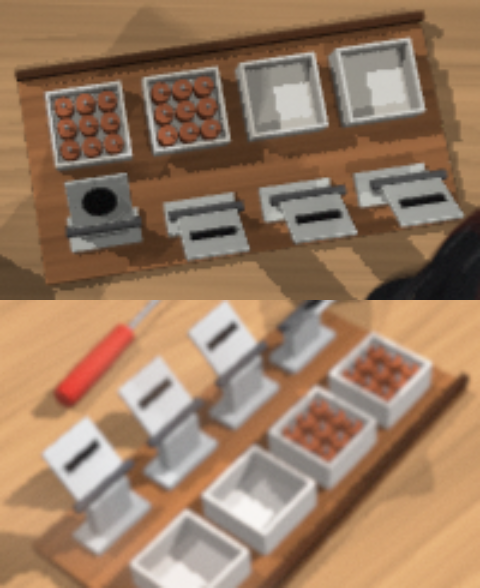

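Tag 4 now shows the bar and everything else is unchanged. Next is the robot side of tag 2.

```bash
python3 -m jog '[[0,1.5,3.2,0,0],[0,3.05,6.55,0,0],[0,3.05,6.55,-4,0],[0,3.05,6.55,-8,0],[0,3.05,6.55,-12,0],[0,3.05,6.55,-12,0],[0,3.05,6.55,-12,0]]' && python3 - <<'E'
from h import *
t=arm.state()['tcp_pos']; a=np.radians(9.715); ax=np.array([np.cos(a),np.sin(a)]); d=t[:2]-[472.5,-28]; print(d@ax,d@[-ax[1],ax[0]],t[2]-173)
E
```

```text
time: 5.65
tcp_pos: [418.1, -44.5, 260.0]
ee_rot: [[-0.986, 0.002, 0.168], [-0.168, -0.001, -0.986], [-0.002, -1.0, 0.001]]
wrist_force: [1.5, -0.6, 0.9]
opening: 0.0
-56.433091488898846 -7.043360078804208 86.97885731551253
```

Aim is 7 mm off along the row, because an earlier row was cut short. I'll correct that and push +x.

```bash
python3 -m jog '[[0,-0.12,0.69,0,0],[0,0.67,0.83,0,0],[0,1.46,0.96,0,0],[0,2.25,1.1,0,0],[0,2.94,1.21,0,0],[0,3.53,1.31,0,0],[0,3.93,1.38,0,0],[0,4.22,1.43,0,0],[0,4.52,1.48,0,0],[0,4.72,1.52,0,0]]' && python3 -m jog '[[0,0.15,0.03,0,0],[0,0.3,0.05,0,0],[0,0.3,0.05,0,0],[0,-1.5,-0.3,0,0],[0,-1.5,-0.3,5,0],[0,-1.5,-0.3,10,0],[0,-2,-6,12,0],[0,-2,-12,12,0],[0,-4,-18,12,0],[0,-6,-24,12,0]]' && python3 - <<'E'
from h import *
a=snap('top','t5.png'); b=snap('scene','s5.png')
o=np.hstack([cv2.resize(a[80:320,225:545],None,fx=1.25,fy=1.25),cv2.resize(b[100:340,130:450],None,fx=1.25,fy=1.25)]); cv2.imwrite('pics/c5.png',o[:,:,::-1])
E
```

```text
time: 6.9
tcp_pos: [464.3, -28.9, 258.7]
ee_rot: [[-0.986, 0.0, 0.168], [-0.168, 0.0, -0.986], [-0.0, -1.0, -0.0]]
wrist_force: [-0.6, -0.4, -0.0]
opening: -0.0
time: 8.15
tcp_pos: [403.9, -269.2, 379.0]
ee_rot: [[-0.986, 0.001, 0.168], [-0.168, -0.001, -0.986], [-0.001, -1.0, 0.001]]
wrist_force: [1.2, -0.2, 0.7]
opening: -0.4
```

View pics/c5.png

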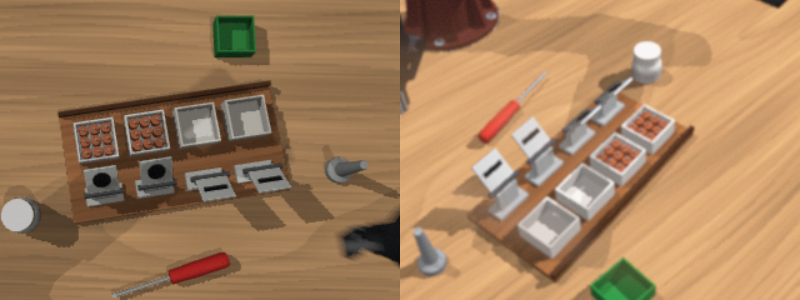

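The tags now read disc, disc, bar, bar over full, full, empty, empty, with the surroundings unchanged and the arm clear. I'll let it settle briefly, compare against the first picture and hand in.

```bash
python3 -m jog '[[0,0,0,0,0],[0,0,0,0,0],[0,0,0,0,0],[0,0,0,0,0]]' && python3 - <<'E'
from h import *
a=cv2.imread('pics/top1.png').astype(int); b=snap('top','t6.png')[:,:,::-1].astype(int)
d=np.abs(a-b).max(2)>60
for n,(x0,y0,x1,y1) in dict(bins=(275,150,445,205),tub=(222,235,256,268),driver=(315,280,412,322),mandrel=(483,203,518,228),tag1=(290,210,325,245),tag2=(330,195,370,250),tag3=(372,212,415,245),tag4=(417,190,456,245)).items(): print(n,d[y0:y1,x0:x1].sum())
print(arm.state()['wrist_force']); print(arm.finish_job())
E
```

```text
time: 8.75
tcp_pos: [405.1, -266.5, 378.7]
ee_rot: [[-0.985, 0.0, 0.17], [-0.17, 0.0, -0.985], [-0.0, -1.0, -0.0]]
wrist_force: [-0.3, 0.2, 0.2]
opening: -0.1
bins 206
tub 0
driver 0
mandrel 0
tag1 0
tag2 542
tag3 7
tag4 681
[-0.0493968   0.24367447 -0.25477198]
the job is handed in; nothing more can be done
None
```

The job is done and handed in. Two tags were wrong, counting from the left (+y) end. I pushed the fourth from disc to bar and the second from bar to disc, each with closed fingers to about 7 mm past upright. Both were handled in about 9 s of the 35 s allowed.

**Final state:** the last picture I viewed shows disc, disc, bar, bar over full, full, empty, empty bins. The readings I took showed under 2 N at the wrist, and the arm ended clear of everything.

**Comparison with the first picture:**

| Area | Changed pixels |
|---|---|
| Tub, screwdriver, mandrel, first tag | 0 |
| Third tag | 7 |
| Bin area | 206 |
| Second and fourth tags (flipped) | 542 and 681 |

- **Third tag:** 7 pixels is negligible.
- **Bin area:** I put the 206 pixels down to the checked box overlapping the flipped tags and to moved shadows. The bins look unmoved in the last picture, but I did not measure their positions again.
- **Aiming slip:** I first came down about 7 mm off along the row at the second tag, because an earlier move had been cut short. I corrected that before touching the tag.

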